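# Press a label holder home behind the shelf-edge lip

### The arm

A 6-joint arm with a two-finger parallel gripper is mounted at the origin on the work surface. World frame = base frame: x ahead of the robot, y to its left, z up, the work surface at z = 0. Lengths are in m, angles in degrees, forces in N, time in s.
With the tool pointing down it reaches from about 0.25 to 0.725 m from the base axis. Payload 9.7 kg.
Tool frame: the origin (TCP) lies at the very end of the fingers, on their centre line; the grasp point (between the pads) lies 19 mm behind it (bot.grip_point_offset is the distance from the TCP to the grasp point, in m); y points along the fingers, x is the direction in which the jaws open and shut, and the axes are right-handed (so a half turn about y gives the same grasp; the last joint's range is limited). The gripper opens to 85 mm and grips with 20 to 120 N. Pads are 22 mm wide; open, the fingers measure 114 mm over their backs; the gripper's body (76 mm by 85 mm) begins 54 mm behind the grasp point. The pads swing forward as they close: fully open they stand 13 mm farther back than shut.
Start: joints at [66.635, 4.979, 10.078, 95.1, 0, 90], TCP at [0.218, 0.505, 0.231] pointing down, gripper open.
Joint ranges: [-179.16, 179.16], [-48.56, 103.87], [-65.8, 70.77], [-126.05, 130.52], [-82.76, 87.17], [-180, 180]. Speed limits (degrees/s): [127.2, 127.2, 147.25, 180, 180, 180].

### API

Orientations are given as [roll, pitch, yaw] about the fixed x, y, z axes, in that order (R = Rz(yaw) Ry(pitch) Rx(roll)).
In Python, from workcell import bot gives the robot as it stands.
- The arm moves only by the shell command python3 -m inch 'ROWS' [FORCE]. ROWS is JSON, a list of rows, each a list of 3 entries, a list of its own where there are three numbers: the shift along the tool's x, y, z in mm, then the turn, a rotation vector about the tool's x, y, z in rad, then the finger opening in mm, from 0 to 85.4. In form: [[[x, y, z], [ax, ay, az], grip], ...]. A call has 1 to 20 rows; each row is the pose to reach, as a shift and turn from the pose measured when the call began, along the tool's axes at that moment; what a row does not reach only later rows make up. A row lasts 1/10 s, in which the tool goes at most 50 mm and 8.59 degrees, less where a joint would pass 70% of its speed; a pose out of reach is approached as far as the arm can. A call with a gripper value outside its range is refused whole. The fingers move at their own pace and stop on an object; FORCE is the grip in N (left out, the last holds). Time passes only in rows, so rows that repeat a pose let the fingers close. It gives the time, the measured TCP pose, the force and the opening at its end, in the units of the state.
- bot.get_obs(): the state, without advancing time (a new reading comes with each control period).
- bot.camera(name): name is "scene" or "top"; returns a dict with "frame" (400x640x3 uint8, red, green, blue), "mtx" (3x3 intrinsics, pixels), "origin" and "orientation" of the camera in the world. Camera axes: x right, y down, z forward; pixel columns grow to the right and rows downward; lengths in m; the calibration is good to about 2 mm. A picture is of the moment at which its call begins. There is no depth.
- bot.job_done(): hands the job in, once; it reports no verdict.
Trained networks look in a picture, given as the dict that the camera call returned (one of the last four; its "shot" number tells which), for a name from the list of things; names that differ only in an ending like _2 or _b are one class to them, and where a whole thing is asked for, a point or a joint stands for the part that bears it (a point fixed in the world has none). Each returns a list of dicts, best first, with "confidence" (0 to 1); they miss things now and then, are a little off and sometimes report something else, mostly with a low value. They report only what shows in the picture. A call takes as long as a camera call.
- bot.search_frame(picture, name): "box" ([left, top, right, bottom] in pixels, round what is visible of it).
- bot.cut_out(picture, name): "region" (400x640 bool, what is visible of it) and "box" ([left, top, right, bottom] in pixels, round what is visible of it).
The state is a dict: "time": time; "q": joint angles; "qd": joint speeds; "joint_efforts": joint torques, N m; "ee_pos": TCP position; "tcp_rot": TCP orientation; "wrist_force": force on the tool from outside, world axes, zero at the start; "torque": the same for the moment, N m; "opening": finger opening in m.
Only numpy, scipy, OpenCV 4.12 (cv2) and the standard library are available. Lean on these libraries where they do the work, as an engineer would, in place of code of your own. Each camera call takes 0.05 s, during which the arm holds its last target. There are 200 camera calls.

### The job

Take the green label holder out of its stand, push its tongue down into the sprung pocket behind the lip on the front edge of the little bench shelf until its flange sits fully home on the pocket's grey rubber rims, and finish while still holding it pressed home there against the spring, without letting go. It is a light plastic part, so feel your way in gently and never press it against the shelf with more than 30 N. Leave the orange holder, the flask and the tube rack where they are.

Things in the scene. Friction and masses are not known exactly. Their poses are not given: they have to be found in the camera images.
- holder: Green label holder, loose, 42 to 84 g. Origin: centre of its tongue's lower edge; z up, x across thickness, y along width; same after a half turn. Tongue z 0-30 mm, 5 (x) by 56 mm (y). Flange z 30-36, 30 (x) by 62 (y). Card frame with white card, the part to grip: z 36-80, 10 (x) by 60 (y). Starts upright in its stand, tongue in the slot, flange on top, origin 10 mm above the bench.
- spare: Orange label holder of exactly the same shape, in the other stand; leave it alone. The two stands may be in either place.
- stand_a: Grey plastic stand, fixed, in which the green holder stands: 54 mm (x) by 84 mm (y), 40 mm high; origin at the centre of its underside on the bench. An upward slot 9 mm wide and 34 mm deep runs along its y through the centre; the holder is lifted straight up 30 mm to leave it.
- stand_b: The same kind of grey stand, fixed, holding the orange holder.
- shelf: Fixed low white bench shelf, board 160 (x) by 300 mm (y), top 100 mm above the bench; origin on the bench under its centre. Its front edge (its own -x) carries the label pocket. Two blue pipette-tip boxes, 75 mm tall, are fixed on the board: x -5 to 75 mm, y 40 to 140 mm either side; its middle is clear.
- pocket (a point): Centre of the blue label pocket's mouth, level with its two flat grey rubber rims, 100 mm above the bench; axes as the shelf. Long along y: 70 mm between end cheeks. Mouth 22 mm wide (x), narrowing within 18 mm depth to a slot 10 mm wide; the lip is the -x wall. Home: flange on both rims, tongue's lower edge 30 mm below this point, holder y along pocket y, either way round.
- strip (a joint): Red sprung strip, the pocket's floor: how far it is pushed down (m). 0: free, its top 20 mm below the pocket's mouth. 0.010: holder home, flange on the rims. The spring pushes up with 4 N at 0 and 9 N at home and lifts the holder again if let go; past home the rubber rims give, the force climbing 5.5 N more per mm.
- flask: Loose conical glass flask with green cap, 84 mm wide, 128 mm tall, origin at the centre of its underside; leave it alone.
- tube_rack: Loose green tube rack, 100 mm (x) by 140 mm (y), 45 mm tall, with three short tubes reaching 69 mm; origin at the centre of its underside; leave it alone.

How it is judged:
By the outcome, as a careful person would: the job done as asked, in the order asked, and still so for the second after the job is handed in, while the arm keeps its last pose, push and grip.
It also fails if it takes over 42 s, if anything falls off the work surface, if the arm or the gripper's body presses on something with over 40 N, if the wrist force passes 120 N, or if a joint passes its speed limit or range.

## Working session

There is one attempt and no reset: what is moved stays moved. The work goes in short steps, Python scripts to look and compute and a shell command to move; the robot and the scene stay as the last step left them, time stands still between calls to the robot, and variables do not carry over. Pictures are saved under pics/ and viewed, about 8 in all and at most 12, crops included, and the job is handed in when it is done.

```bash
ls; mkdir -p pics; python3 - <<'E'
from workcell import bot
import cv2,numpy as np
np.set_printoptions(precision=4,suppress=True)
o=bot.get_obs();print(o)
for n in("scene","top"):
    p=bot.camera(n);cv2.imwrite(f"pics/{n}0.png",p["frame"][:,:,::-1])
    print(n,p["mtx"],p["origin"],p["orientation"])
    for k in("holder","spare","stand_a","shelf","pocket","strip","flask","tube_rack"):
        try:print(k,[(np.round(d["box"]).tolist(),round(d["confidence"],2)) for d in bot.search_frame(p,k)][:4])
        except Exception as e:print(k,e)
E
```

```text
pics
{'time': 0.0, 'q': array([66.6359,  5.0099, 10.0355, 95.1008,  0.0012, 89.9999]), 'qd': array([-0.0491, -0.0159, -0.1119,  0.0108,  0.0621, -0.0906]), 'joint_efforts': array([ -0.0014, -52.0386,  46.4799,   0.0163,  -0.    ,   0.    ]), 'ee_pos': array([0.218 , 0.5047, 0.2306]), 'tcp_rot': array([-89.9988,   0.0753,  66.636 ]), 'wrist_force': array([ 0.0169,  0.0004, -0.0707]), 'torque': array([-0.0409, -0.012 ,  0.0121]), 'opening': 0.08558041288589423}
scene [[413.1053   0.     316.0949]
 [  0.     413.1053 198.637 ]
 [  0.       0.       1.    ]] [ 1.079  -0.0306  0.8985] [-149.2469    0.8607   86.9783]
holder [([195.0, 159.0, 222.0, 179.0], 0.94)]
spare [([266.0, 144.0, 301.0, 178.0], 0.61), ([264.0, 146.0, 290.0, 165.0], 0.57)]
stand_a [([191.0, 168.0, 232.0, 196.0], 0.65), ([266.0, 149.0, 299.0, 180.0], 0.6)]
shelf [([366.0, 151.0, 523.0, 253.0], 0.76)]
pocket [([364.0, 146.0, 523.0, 249.0], 0.84)]
strip []
flask [([264.0, 246.0, 304.0, 295.0], 0.65)]
tube_rack [([162.0, 237.0, 233.0, 288.0], 0.76)]
top [[481.4679   0.     321.2582]
 [  0.     481.4679 201.1865]
 [  0.       0.       1.    ]] [ 0.4122 -0.0236  1.364 ] [-172.1078   -0.5784  -88.4183]
holder [([398.0, 240.0, 424.0, 254.0], 0.58)]
spare [([334.0, 253.0, 357.0, 263.0], 0.82)]
stand_a [([393.0, 236.0, 427.0, 260.0], 0.67), ([327.0, 252.0, 359.0, 272.0], 0.59), ([384.0, 145.0, 441.0, 189.0], 0.48)]
shelf [([148.0, 154.0, 272.0, 239.0], 0.61)]
pocket [([149.0, 146.0, 278.0, 242.0], 0.92)]
strip [([197.0, 229.0, 209.0, 234.0], 0.58)]
flask [([329.0, 137.0, 364.0, 169.0], 0.81)]
tube_rack [([384.0, 146.0, 439.0, 189.0], 0.76)]
```

```bash
python3 - <<'E'
import cv2,numpy as np
t=cv2.imread("pics/top0.png");s=cv2.imread("pics/scene0.png")
a=cv2.resize(t[125:285,130:450],None,fx=2.5,fy=2.5,interpolation=cv2.INTER_CUBIC)
b=cv2.resize(s[130:300,150:540],(800,349),interpolation=cv2.INTER_CUBIC)
cv2.imwrite("pics/c1.png",a);cv2.imwrite("pics/c2.png",b)
E
```

```text
(no output)
```

View pics/c1.png

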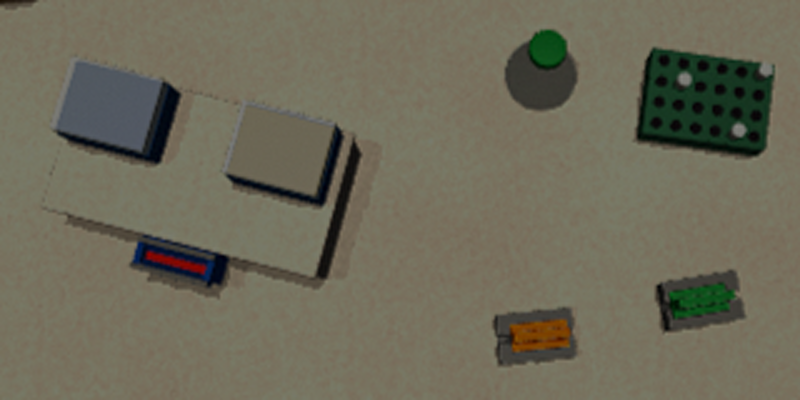

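View pics/c2.png

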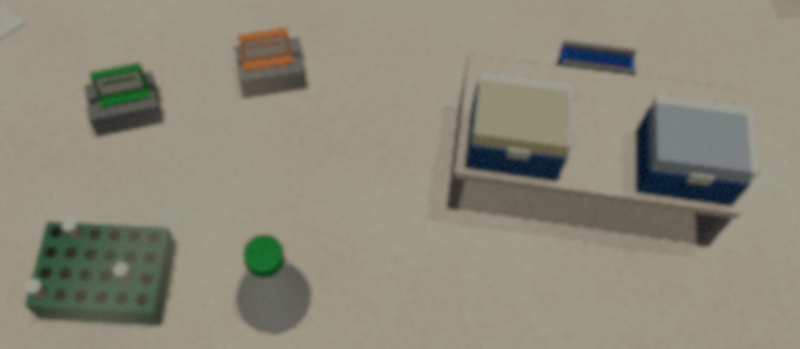

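```bash
cat > h.py <<'E'
import numpy as np,cv2
from scipy.spatial.transform import Rotation as R
from scipy.optimize import minimize
S=4
def proj(p,P):
    C=R.from_euler("xyz",p["orientation"],degrees=True).as_matrix()
    c=(np.asarray(P)-p["origin"])@C
    uv=c@np.array(p["mtx"]).T
    return uv[:,:2]/uv[:,2:]
def back(p,uv,z):
    C=R.from_euler("xyz",p["orientation"],degrees=True).as_matrix()
    d=C@np.linalg.inv(p["mtx"])@np.array([uv[0],uv[1],1.])
    o=np.array(p["origin"]);return o+d*(z-o[2])/d[2]
def place(v,P):
    x,y,a=v;a=np.radians(a);c,s=np.cos(a),np.sin(a);P=np.asarray(P,float)
    return np.c_[x+c*P[:,0]-s*P[:,1],y+s*P[:,0]+c*P[:,1],P[:,2]]
def box(x0,x1,y0,y1,z0,z1):
    return [[x,y,z] for x in(x0,x1) for y in(y0,y1) for z in(z0,z1)]
def render(p,v,boxes):
    m=np.zeros((400*S,640*S),np.uint8)
    for b in boxes:
        q=(proj(p,place(v,b))+.5)*S-.5
        h=cv2.convexHull(q.astype(np.float32))
        cv2.fillConvexPoly(m,np.round(h*16).astype(np.int32),255,shift=4)
    return cv2.resize(m,(640,400),interpolation=cv2.INTER_AREA)/255.
def fit(v0,boxes,obs):
    def cost(v):
        return sum(np.abs(render(p,v,boxes)-m).sum()/m.sum() for p,m in obs)
    best=None
    for da in(-8,0,8):
        s=np.array(v0,float)+[0,0,da]
        sx=np.array([s,s+[.015,0,0],s+[0,.015,0],s+[0,0,8]])
        r=minimize(cost,s,method="Nelder-Mead",options=dict(initial_simplex=sx,xatol=1e-4,fatol=1e-5))
        if best is None or r.fun<best.fun:best=r
    return best.x,best.fun
STAND=[box(-.027,.027,-.042,.042,0,.040)]
HOLD=[box(-.015,.015,-.031,.031,.040,.046),box(-.005,.005,-.030,.030,.046,.090)]
SHELF=[box(-.08,.08,-.15,.15,.09,.1),box(-.08,.08,.14,.15,0,.1),box(-.08,.08,-.15,-.14,0,.1),
 box(-.005,.075,.04,.14,.1,.175),box(-.005,.075,-.14,-.04,.1,.175)]
E
python3 - <<'E'
from workcell import bot
from h import *
ps={n:bot.camera(n) for n in("top","scene")}
def grab(k):
    out={}
    for n,p in ps.items():
        out[n]=[(d["region"],d["confidence"]) for d in bot.cut_out(p,k)]
        print(k,n,[(int(r.sum()),np.round(np.argwhere(r).mean(0)[::-1]).tolist(),round(c,2)) for r,c in out[n]])
    return out
M={k:grab(k) for k in("holder","stand_a","shelf","pocket","strip")}
t=ps["top"]
g0=back(t,(411,246),.07);print("green approx",g0)
s0=back(t,(210,197),.1);print("shelf approx",s0)
near=lambda ms,c:[r for r,_ in ms if np.hypot(*(np.argwhere(r).mean(0)[::-1]-c))<12]
obsH=[];obsS=[]
for n,p in ps.items():
    c=proj(p,[[g0[0],g0[1],.06]])[0]
    h=near(M["holder"][n],c);s=near(M["stand_a"][n],c)
    if h: obsH.append((p,h[0].astype(float)))
    if h and s: obsS.append((p,(h[0]|s[0]).astype(float)))
print("holder",[fit([g0[0],g0[1],-5],HOLD,[o]) for o in obsH],fit([g0[0],g0[1],-5],HOLD,obsH))
print("both",fit([g0[0],g0[1],-5],STAND+HOLD,obsS))
oS=[(p,M["shelf"][n][0][0].astype(float)) for n,p in ps.items() if M["shelf"][n]]
for o in oS: print("shelf1",fit([s0[0],s0[1],-12],SHELF,[o]))
v,f=fit([s0[0],s0[1],-12],SHELF,oS);print("shelf",v,f)
import pickle;pickle.dump((ps,M,v),open("m.pkl","wb"))
ims=[]
for n,p in ps.items():
    im=cv2.resize(p["frame"][:,:,::-1],None,fx=3,fy=3,interpolation=cv2.INTER_CUBIC)
    for b in SHELF+[box(-.08,-.08,-.035,.035,.1,.1)]:
        q=(proj(p,place(v,b))+.5)*3-.5
        cv2.polylines(im,[cv2.convexHull(q.astype(np.float32)).astype(int)],True,(0,255,255),1)
    r=[m[0][0] for m in (M["shelf"][n],M["pocket"][n]) if m]
    for m,c in zip(r,((0,255,0),(255,0,255))):
        cs,_=cv2.findContours(cv2.resize(m.astype(np.uint8),None,fx=3,fy=3),0,2);cv2.drawContours(im,cs,-1,c,1)
    ims.append(im[420:760,420:860] if n=="top" else im[400:740,1080:1600])
h=max(i.shape[0] for i in ims)
cv2.imwrite("pics/fit.png",cv2.resize(np.hstack(ims),(800,283)) if 0 else np.hstack([i[:340] for i in ims])[:, :])
E
python3 -c "
import cv2;i=cv2.imread('pics/fit.png');print(i.shape);cv2.imwrite('pics/fit.png',cv2.resize(i,(800,int(i.shape[0]*800/i.shape[1]))))"
```

```text
holder top [(262, [410.0, 245.0], 0.57)]
holder scene [(474, [208.0, 171.0], 0.63), (1271, [282.0, 270.0], 0.15)]
stand_a top [(345, [342.0, 260.0], 0.81), (307, [409.0, 245.0], 0.66), (752, [346.0, 154.0], 0.27)]
stand_a scene [(452, [284.0, 166.0], 0.61), (591, [211.0, 184.0], 0.58)]
shelf top [(7736, [209.0, 195.0], 0.73)]
shelf scene [(9676, [445.0, 195.0], 0.96)]
pocket top [(7964, [210.0, 195.0], 0.55)]
pocket scene [(9496, [445.0, 195.0], 0.63)]
strip top [(118, [201.0, 230.0], 0.54)]
strip scene []
green approx [ 0.47753174 -0.27585542  0.07      ]
shelf approx [0.5904003  0.26320166 0.1       ]
holder [(array([ 0.48112435, -0.2766905 , 10.0299809 ]), np.float64(0.1079628798084119)), (array([ 0.48299867, -0.27791248,  9.40361169]), np.float64(0.07338462811284852))] (array([ 0.48177592, -0.27743195, 10.05847858]), np.float64(0.21269965776113))
both (array([ 0.48265188, -0.28216641,  9.65571321]), np.float64(0.17854999651105993))
shelf1 (array([  0.59952597,   0.26606718, -13.41210188]), np.float64(0.0965113449723219))
shelf1 (array([  0.6048321,   0.2645566, -12.80859  ]), np.float64(0.07651030647893718))
shelf [  0.60263354   0.26530509 -12.95328253] 0.19470417410718383
(340, 960, 3)
```

View pics/fit.png

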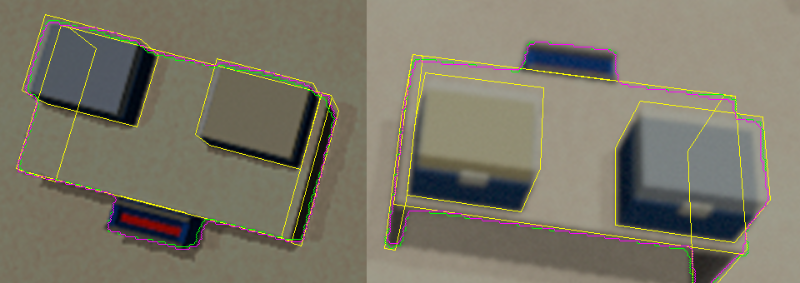

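```bash
cat > f2.py <<'E'
from h import *
import pickle
ps,M,v0=pickle.load(open("m.pkl","rb"))
obs=[(p,(M["shelf"][n][0][0]|M["pocket"][n][0][0]).astype(float)) for n,p in ps.items()]
def model(u):
    w,hl,d,yo=u
    return SHELF+[box(-.08-w,-.08,yo-hl,yo+hl,.1-d,.1)]
def cost(u,obs): return sum(np.abs(render(p,u[:3],model(u[3:]))-m).sum()/m.sum() for p,m in obs)
def run(obs):
    u=np.array([*v0,.03,.042,.035,0.])
    for _ in range(2):
        sx=np.array([u]+[u+d for d in np.diag([.01,.01,4,.008,.006,.01,.006])])
        r=minimize(cost,u,args=(obs,),method="Nelder-Mead",options=dict(initial_simplex=sx,xatol=1e-4,fatol=1e-5,maxiter=600));u=r.x
    return u,r.fun
np.set_printoptions(precision=4,suppress=True)
res=[run(o) for o in([obs[0]],[obs[1]],obs)]
for r in res:print(r)
u=res[2][0]
# red strip in top
t=ps["top"];f=t["frame"].astype(int)
red=(f[...,0]>f[...,1]+40)&(f[...,0]>f[...,2]+40);red[:,:180]=0;red[:,225:]=0;red[:215]=0;red[245:]=0
rr=cv2.minAreaRect(np.argwhere(red)[:,::-1].astype(np.float32));print("red",red.sum(),rr)
for z in(.08,):
  b=cv2.boxPoints(rr);W=np.array([back(t,q,z) for q in b]);c=W.mean(0);print("strip world",c,W)
  a=np.radians(u[2]);d=c[:2]-u[:2];print("local",d@[np.cos(a),np.sin(a)],d@[-np.sin(a),np.cos(a)])
ims=[]
for n,p in ps.items():
    im=cv2.resize(p["frame"][:,:,::-1],None,fx=4,fy=4,interpolation=cv2.INTER_CUBIC)
    px=-.08-u[3]/2
    for b,c in [(b,(0,255,255)) for b in model(u[3:])]+[(box(px-.011,px+.011,-.035,.035,.1,.1),(0,255,0)),(box(px-.005,px+.005,-.033,.033,.08,.08),(255,255,255))]:
        q=(proj(p,place(u[:3],b))+.5)*4-.5
        cv2.polylines(im,[cv2.convexHull(q.astype(np.float32)).astype(int)],True,c,1)
    ims.append(im[590:1010,580:1100] if n=="top" else im[560:980,1440:2100])
i=np.hstack(ims);cv2.imwrite("pics/fit2.png",cv2.resize(i,(800,int(i.shape[0]*800/i.shape[1]))))
E
python3 f2.py
```

```text
(array([  0.6015,   0.2657, -12.9044,   0.0365,   0.0448,   0.0408,
        -0.0044]), np.float64(0.02181470784706668))
(array([  0.6051,   0.2642, -12.9509,   0.0383,   0.0411,   0.0514,
         0.0006]), np.float64(0.028891250873090583))
(array([  0.6027,   0.2653, -13.1315,   0.037 ,   0.0419,   0.0509,
        -0.0013]), np.float64(0.07222872714564743))
red 78 ((199.60382080078125, 229.61923217773438), (23.768268585205078, 3.332820415496826), 15.255120277404785)
strip world [0.5047 0.2902 0.08  ] [[0.5079 0.322  0.08  ]
 [0.5165 0.3203 0.08  ]
 [0.5016 0.2583 0.08  ]
 [0.4929 0.2601 0.08  ]]
local -0.10112203438862671 0.001954916575026818
```

View pics/fit2.png

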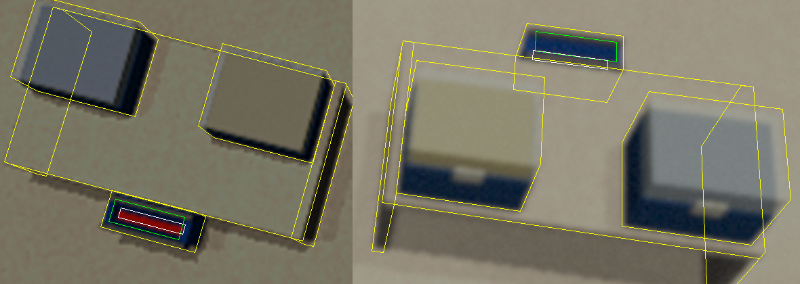

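```bash
cat > go.py <<'E'
import sys
from workcell import bot
from h import *
def go(x,y,z,yaw):
    o=bot.get_obs();Rc=R.from_euler("xyz",o["tcp_rot"],degrees=True)
    d=Rc.inv().apply(np.array([x,y,z])-o["ee_pos"])*1000
    r=(Rc.inv()*R.from_euler("xyz",[-90,0,yaw],degrees=True)).as_rotvec()
    print("t",round(o["time"],2),"shift",np.round(d,1),"rot",np.round(r,4),"wf",np.round(o["wrist_force"],1),"open",round(o["opening"]*1000,1))
if __name__=="__main__":go(*map(float,sys.argv[1:]))
E
python3 go.py .482 -.2775 .16 9.8
```

```text
t 1.5 shift [-613.6   71.3 -552.5] rot [-0.000e+00  9.919e-01  1.000e-04] wf [-0.5 -0.1  1.2] open 85.4
```

```bash
python3 -m inch '[[[-306,35,-276],[0,0.5,0],85],[[-613.6,71.3,-552.5],[0,0.992,0],85],[[-613.6,71.3,-552.5],[0,0.992,0],85],[[-613.6,71.3,-552.5],[0,0.992,0],85],[[-613.6,71.3,-552.5],[0,0.992,0],85],[[-613.6,71.3,-552.5],[0,0.992,0],85],[[-613.6,71.3,-552.5],[0,0.992,0],85],[[-613.6,71.3,-552.5],[0,0.992,0],85],[[-613.6,71.3,-552.5],[0,0.992,0],85],[[-613.6,71.3,-552.5],[0,0.992,0],85],[[-613.6,71.3,-552.5],[0,0.992,0],85],[[-613.6,71.3,-552.5],[0,0.992,0],85],[[-613.6,71.3,-552.5],[0,0.992,0],85],[[-613.6,71.3,-552.5],[0,0.992,0],85],[[-613.6,71.3,-552.5],[0,0.992,0],85],[[-613.6,71.3,-552.5],[0,0.992,0],85],[[-613.6,71.3,-552.5],[0,0.992,0],85],[[-613.6,71.3,-552.5],[0,0.992,0],85],[[-613.6,71.3,-552.5],[0,0.992,0],85],[[-613.6,71.3,-552.5],[0,0.992,0],85]]'; python3 go.py .482 -.2775 .055 9.8
```

```text
time: 3.5
ee_pos: [0.4818, -0.2767, 0.1602]
tcp_rot: [-90.0, -0.0, 9.8]
wrist_force: [-0.5, -0.0, 0.5]
opening: 0.0852
t 3.5 shift [ 1.000e-01  1.052e+02 -8.000e-01] rot [-0.0002  0.0005  0.    ] wf [-0.5 -0.   0.5] open 85.2
```

```bash
python3 -m inch '[[[0,35,-0.8],[0,0,0],85],[[0,70,-0.8],[0,0,0],85],[[0,95,-0.8],[0,0,0],85],[[0,105,-0.8],[0,0,0],85],[[0,105,-0.8],[0,0,0],60]]' 25; python3 - <<'E'
from workcell import bot
import cv2,numpy as np
a=bot.camera("scene")["frame"][130:230,160:330,::-1];b=bot.camera("top")["frame"][200:300,330:480,::-1]
cv2.imwrite("pics/g1.png",np.hstack([cv2.resize(a,(400,235),interpolation=2),cv2.resize(b,(353,235),interpolation=2)]))
print(bot.get_obs()["wrist_force"],bot.get_obs()["opening"],bot.get_obs()["ee_pos"])
E
```

```text
time: 4.0
ee_pos: [0.4815, -0.2764, 0.0548]
tcp_rot: [-89.9, 0.1, 9.9]
wrist_force: [-0.1, -0.0, 0.3]
opening: 0.0726
[-0.29194303  0.81959501  0.39941475] 0.060576565984634685 [ 0.48260712 -0.27740736  0.05690325]
```

View pics/g1.png

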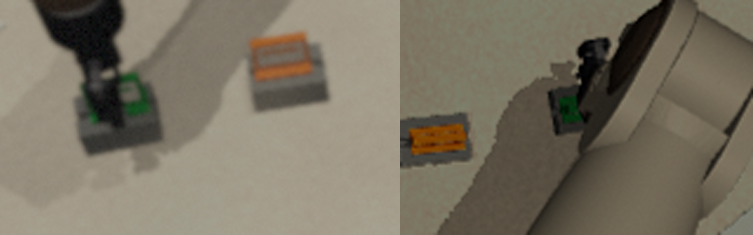

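The gripper straddles the green holder: at about (105,95) in the scene half, with the orange one untouched at (285,60). I'll close now.

```bash
python3 -m inch '[[[0,-1,0],[0,0,0],40],[[0,-1,0],[0,0,0],25],[[0,-1,0],[0,0,0],16],[[0,-1,0],[0,0,0],10],[[0,-1,0],[0,0,0],5],[[0,-1,0],[0,0,0],5],[[0,-1,0],[0,0,0],5],[[0,-1,0],[0,0,0],5]]' 25; python3 -m inch '[[[0,-1,0],[0,0,0],3],[[0,-1,0],[0,0,0],3],[[0,-1,0],[0,0,0],3]]' 60
```

```text
time: 4.9
ee_pos: [0.4828, -0.2776, 0.0584]
tcp_rot: [-90.1, -0.1, 9.9]
wrist_force: [0.2, 0.3, 4.7]
opening: 0.0092
time: 5.2
ee_pos: [0.4826, -0.2774, 0.0589]
tcp_rot: [-90.1, -0.1, 9.9]
wrist_force: [1.1, 0.1, -0.2]
opening: 0.0093
```

```bash
python3 -m inch '[[[0,-8,0],[0,0,0],3],[[0,-20,0],[0,0,0],3],[[0,-40,0],[0,0,0],3],[[0,-70,0],[0,0,0],3],[[0,-110,0],[0,0,0],3],[[0,-145,0],[0,0,0],3],[[0,-145,0],[0,0,0],3]]'; python3 go.py .506 .289 .20 -13; python3 - <<'E'
from workcell import bot
import cv2,numpy as np
a=bot.camera("scene");cv2.imwrite("pics/g2.png",cv2.resize(a["frame"][60:230,150:350,::-1],None,fx=3,fy=3,interpolation=2))
for _ in range(3):
    bot.camera("top");o=bot.get_obs();print(o["ee_pos"],o["wrist_force"],o["opening"],o["tcp_rot"])
E
```

```text
time: 5.9
ee_pos: [0.4838, -0.2782, 0.2105]
tcp_rot: [-90.4, -0.5, 9.9]
wrist_force: [-1.1, 1.0, -1.2]
opening: 0.009
t 5.9 shift [118.9   7.8 555. ] rot [0.0049 0.399  0.0094] wf [-1.1  1.  -1.2] open 9.0
[ 0.48275543 -0.27758126  0.20536243] [ 0.57828195 -0.22484632 -0.62424696] 0.009137381098111965 [-90.15533033  -0.1952856    9.86061436]
[ 0.48231816 -0.27727155  0.20395561] [-0.69798219 -1.45343683 -1.13150564] 0.009299718700925282 [-90.06899111  -0.09729001   9.86437202]
[ 0.48205909 -0.27712478  0.20315364] [ 0.05627493  0.15775727 -1.08726365] 0.009300544902167994 [-9.00210773e+01 -3.75095654e-02  9.86345730e+00]
```

View pics/g2.png

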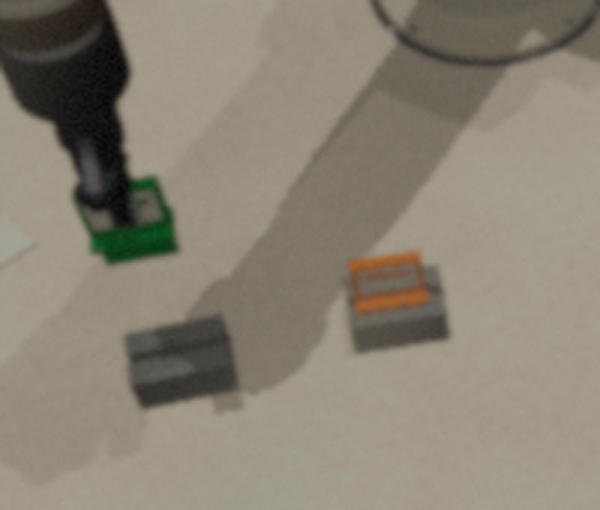

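```bash
python3 go.py .506 .289 .20 -13
```

```text
t 6.1 shift [120.6   3.  553.7] rot [2.00e-04 3.99e-01 7.00e-04] wf [ 0.1  0.2 -1.1] open 9.3
```

```bash
python3 -m inch '[[[4,0,20],[0,0.02,0],3],[[12,0,55],[0,0.05,0],3],[[21,0,95],[0,0.09,0],3],[[30,1,137],[0,0.12,0],3],[[39,1,180],[0,0.16,0],3],[[48,1,222],[0,0.19,0],3],[[58,1,265],[0,0.22,0],3],[[67,2,307],[0,0.25,0],3],[[76,2,350],[0,0.28,0],3],[[85,2,392],[0,0.31,0],3],[[94,2,435],[0,0.34,0],3],[[104,3,477],[0,0.37,0],3],[[112,3,515],[0,0.39,0],3],[[118,3,540],[0,0.399,0],3],[[120.6,3,553.7],[0,0.399,0],3],[[120.6,3,553.7],[0,0.399,0],3],[[120.6,3,553.7],[0,0.399,0],3],[[120.6,3,553.7],[0,0.399,0],3]]'; cat > air.py <<'E'
from workcell import bot
from h import *
import sys
np.set_printoptions(precision=4,suppress=True)
ims=[];ob=[]
for n in("scene","top"):
    p=bot.camera(n);f=p["frame"].astype(int);o=bot.get_obs()
    c=proj(p,[o["ee_pos"]])[0]
    g=((f[...,1]>f[...,0]*1.25+8)&(f[...,1]>f[...,2]*1.25+8)).astype(np.uint8)
    yy,xx=np.mgrid[:400,:640];g[np.hypot(xx-c[0],yy-c[1])>45]=0
    g=cv2.morphologyEx(g,cv2.MORPH_OPEN,np.ones((2,2)))
    P=np.argwhere(g)[:,::-1].astype(np.int32);print(n,len(P),c)
    im=cv2.resize(p["frame"][:,:,::-1],None,fx=4,fy=4,interpolation=2)
    if len(P)>40:
        h=np.zeros((400,640),np.uint8);cv2.fillConvexPoly(h,cv2.convexHull(P),1);ob.append((n,p,h.astype(float)))
        cs,_=cv2.findContours(cv2.resize(h,None,fx=4,fy=4,interpolation=0),0,2);cv2.drawContours(im,cs,-1,(255,0,255),1)
    x,y=int(c[0]*4),int(c[1]*4);x0,y0=max(x-200,0),max(y-200,0);ims.append(im[y0:y0+400,x0:x0+400])
e=o["ee_pos"];a=np.radians(o["tcp_rot"][2]);print(e,o["tcp_rot"],o["wrist_force"])
def mod(p,u,b):   # u: dx,dy (holder axes), z of origin
    q=[]
    for bx in b:
        B=np.array(bx)+[u[0],u[1],u[2]-0.010];q.append(proj(p,place([e[0],e[1],np.degrees(a)],B)))
    m=np.zeros((1600,2560),np.uint8);h=cv2.convexHull(((np.vstack(q)+.5)*4-.5).astype(np.float32))
    cv2.fillConvexPoly(m,np.round(h*16).astype(np.int32),255,shift=4);return cv2.resize(m,(640,400),interpolation=cv2.INTER_AREA)/255.
FULL=HOLD+[box(-.0025,.0025,-.028,.028,.010,.040)]
for n,p,h in ob:
    cost=lambda u:np.abs(mod(p,[0,u[0],u[1]],FULL)-h).sum()/h.sum()
    for z0 in(-.046,):
        s=np.array([0,e[2]+z0]);r=minimize(cost,s,method="Nelder-Mead",options=dict(initial_simplex=np.array([s,s+[.01,0],s+[0,.01]])))
        print(n,"dy,z",r.x,"z-ee",r.x[1]-e[2],r.fun)
cv2.imwrite("pics/"+sys.argv[1],np.hstack(ims))
E
python3 air.py air1.png
```

```text
time: 7.9
ee_pos: [0.5061, 0.2878, 0.2]
tcp_rot: [-90.0, -0.0, -13.1]
wrist_force: [-0.5, -0.1, -0.2]
opening: 0.0091
scene 307 [453.3463 129.0153]
top 150 [188.6157 225.1097]
[0.5062 0.2879 0.2003] [-89.9989  -0.0559 -13.074 ] [-0.085  -0.8667 -0.1385]
scene dy,z [0.0004 0.1443] z-ee -0.056003207474946914 0.5350794332331473
top dy,z [ 0.2117 -0.7212] z-ee -0.921500892053825 0.5217762399077278
```

View pics/air1.png

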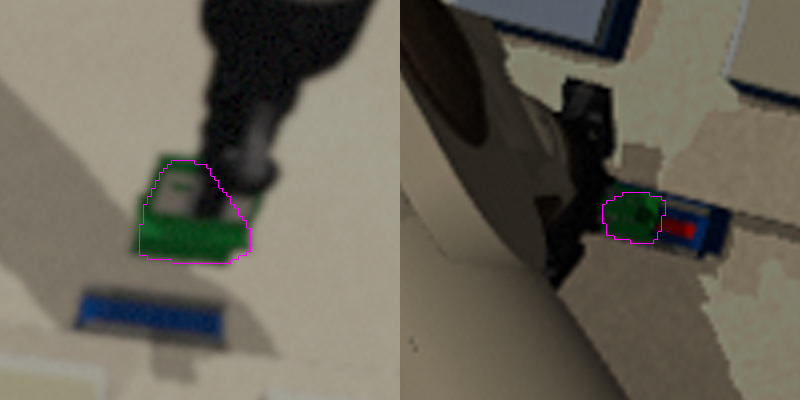

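```bash
cat > ov.py <<'E'
from workcell import bot
from h import *
import sys
dy=float(sys.argv[2]);zo=float(sys.argv[3]);px,py=float(sys.argv[4]),float(sys.argv[5]);K=7
ims=[]
for n in("scene","top"):
    p=bot.camera(n);o=bot.get_obs();e=o["ee_pos"];yaw=o["tcp_rot"][2]
    c=proj(p,[e-[0,0,.05]])[0]
    im=cv2.resize(p["frame"][:,:,::-1],None,fx=K,fy=K,interpolation=2)
    im=cv2.convertScaleAbs(im,alpha=1.5 if n=="top" else 1.1)
    B=[np.array(b)+[0,dy,e[2]+zo-.010] for b in HOLD+[box(-.0025,.0025,-.028,.028,.010,.040)]]
    L=[(place([e[0],e[1],yaw],b),(0,255,255)) for b in B]
    L+=[(place([px,py,-13],box(-.011,.011,-.035,.035,.1,.1)),(255,255,255)),(place([px,py,-13],box(-.005,.005,-.035,.035,.08,.08)),(255,0,255))]
    for q,col in L:
        q=(proj(p,q)+.5)*K-.5
        cv2.polylines(im,[cv2.convexHull(q.astype(np.float32)).astype(int)],True,col,1)
    x,y=int(c[0]*K),int(c[1]*K)
    im=im[max(y-200,0):y+250,max(x-200,0):x+200];ims.append(im)
    print(n,"crop origin px",max(x-200,0)/K,max(y-200,0)/K)
print(e,yaw,o["wrist_force"])
cv2.imwrite("pics/"+sys.argv[1],np.hstack(ims))
E
python3 ov.py ov1.png 0 -.047 .506 .289
```

```text
scene crop origin px 418.85714285714283 114.71428571428571
top crop origin px 165.0 198.14285714285714
[0.50618573 0.28822868 0.20029678] -13.061315748060995 [ 0.12485475  0.1784769  -0.87333438]
```

View pics/ov1.png

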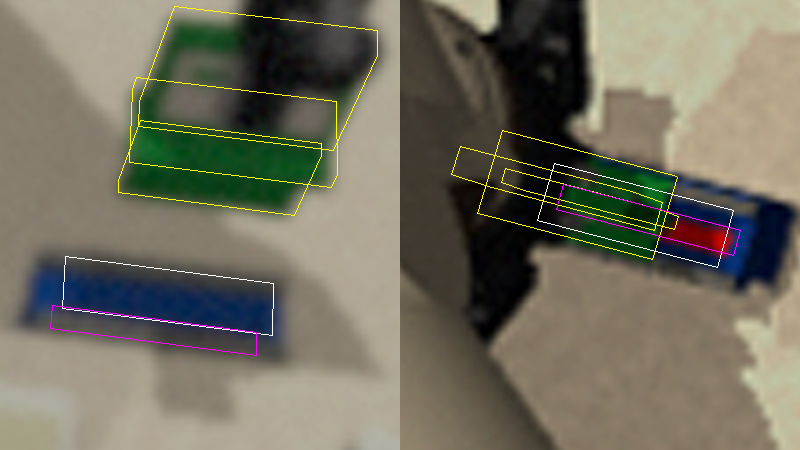

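```bash
cat > air2.py <<'E'
from workcell import bot
from h import *
np.set_printoptions(precision=4,suppress=True)
K=4
def hull(p,pts,m,val):
    h=cv2.convexHull(((proj(p,pts)+.5)*K-.5).astype(np.float32))
    cv2.fillConvexPoly(m,np.round(h*16).astype(np.int32),val,shift=4)
T=[box(-.015,.015,-.031,.031,.030,.036),box(-.005,.005,-.030,.030,.036,.080),box(-.0025,.0025,-.028,.028,0,.030)]
CARD=box(-.005,.005,-.026,.026,.040,.076)
def mk(n):
    p=bot.camera(n);f=cv2.GaussianBlur(p["frame"],(0,0),.5).astype(int);o=bot.get_obs()
    r,g,b=f[...,0],f[...,1],f[...,2];mx=np.maximum(r,b)
    green=(g-mx>np.maximum(8,.12*g));dark=(f.max(2)<60)&~green
    c=proj(p,[o["ee_pos"]-[0,0,.01]])[0];yy,xx=np.mgrid[:400,:640]
    near=np.hypot(xx-c[0],yy-c[1])<45
    return n,p,(green&near).astype(float),((~green)&(~dark)&near).astype(float),o
V=[mk(n) for n in("scene","top")]
e=V[0][4]["ee_pos"];yaw=V[0][4]["tcp_rot"][2];print(e,yaw,[ (v[2].sum(),v[3].sum()) for v in V])
def cost(u,V):
    dx,dy,z,t=u;tot=0
    Rt=R.from_euler("x",t,degrees=True).as_matrix()
    G=np.array([0,0,-z+.019]) # grasp point in holder frame
    tr=lambda b:place([e[0],e[1],yaw],(np.array(b)-G)@Rt.T+G+[dx,dy,e[2]+z])
    for n,p,g,bg,_ in V:
        m=np.zeros((400*K,640*K),np.uint8)
        for b in T:hull(p,tr(b),m,255)
        full=cv2.resize(m,(640,400),interpolation=cv2.INTER_AREA)/255.
        hull(p,tr(CARD),m,0);hull(p,tr(T[0]),m,255)
        rim=cv2.resize(m,(640,400),interpolation=cv2.INTER_AREA)/255.
        tot+=((g*(1-full)).sum()+(bg*rim).sum())/g.sum()
    return tot
for nm,W in(("scene",V[:1]),("top",V[1:]),("both",V)):
    best=None
    for dy in(-.006,0,.006):
        s=np.array([0,dy,-.046,0.]);sx=np.array([s,s+[.003,0,0,0],s+[0,.005,0,0],s+[0,0,.005,0],s+[0,0,0,4]])
        r=minimize(cost,s,args=(W,),method="Nelder-Mead",options=dict(initial_simplex=sx,xatol=1e-5,fatol=1e-5))
        if best is None or r.fun<best.fun:best=r
    print(nm,"dx dy z tilt",best.x,best.fun,"at 0:",cost([0,0,-.047,0],W))
E
python3 air2.py
```

```text
[0.5062 0.2884 0.2003] -13.048599971369741 [(np.float64(401.0), np.float64(5181.0)), (np.float64(162.0), np.float64(4163.0))]
scene dx dy z tilt [-0.0035 -0.0036 -0.0535  5.6664] 0.37882744120091927 at 0: 0.43263410102195493
top dx dy z tilt [-0.0017 -0.0021 -0.0424  2.2567] 0.012757201646090533 at 0: 0.055531348341805856
both dx dy z tilt [-0.0017 -0.0032 -0.0504  4.7611] 0.4046811076882956 at 0: 0.4881654493637608
```

```bash
python3 - <<'E'
from workcell import bot
from h import *
p=bot.camera("scene");f=p["frame"]
a=cv2.resize(f[112:180,425:480,::-1],None,fx=7,fy=7,interpolation=0)
a=cv2.convertScaleAbs(a,alpha=1.3)
o=bot.get_obs();e=o["ee_pos"];b=a.copy()
T=[box(-.015,.015,-.031,.031,.030,.036),box(-.005,.005,-.030,.030,.036,.080),box(-.0025,.0025,-.028,.028,0,.030)]
for t in T:
    q=(proj(p,place([e[0],e[1],o["tcp_rot"][2]],np.array(t)+[0,0,e[2]-.047]))+.5-[425,112])*7
    cv2.polylines(b,[cv2.convexHull(q.astype(np.float32)).astype(int)],True,(0,255,255),1)
cv2.imwrite("pics/z1.png",np.hstack([a,b]));print(a.shape)
E
```

```text
(476, 385, 3)
```

View pics/z1.png

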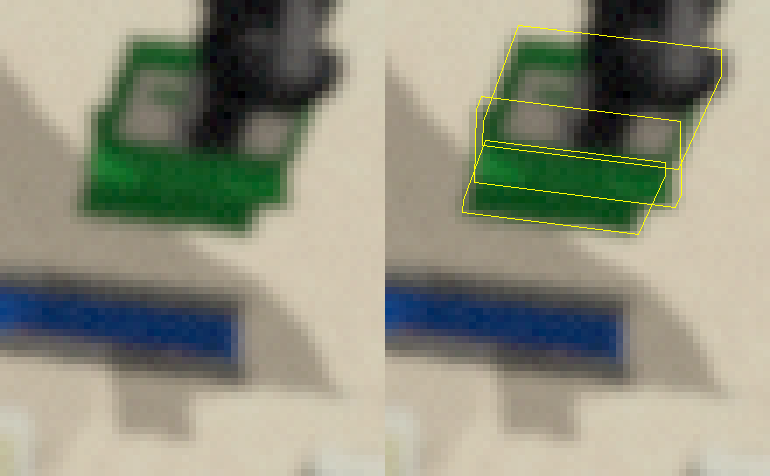

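```bash
python3 -m inch '[[[0,12,0],[0,0,0],3],[[0,30,0],[0,0,0],3],[[0,45,0],[0,0,0],3],[[0,48,0],[0,0,0],3],[[0,50,0],[0,0,0],3],[[0,50,0],[0,0,0],3],[[0,50,0],[0,0,0],3]]'; python3 go.py .5058 .288 .147 -13; python3 ov.py ov2.png -.001 -.047 .5058 .287
```

```text
time: 8.95
ee_pos: [0.5064, 0.2889, 0.1509]
tcp_rot: [-90.0, -0.1, -13.0]
wrist_force: [-0.5, -0.4, 0.1]
opening: 0.0091
t 8.95 shift [-0.4  3.9 -1. ] rot [-0.0008 -0.0004  0.0017] wf [-0.5 -0.4  0.1] open 9.1
scene crop origin px 413.85714285714283 127.85714285714286
top crop origin px 169.57142857142858 199.71428571428572
[0.50640874 0.28883918 0.15085972] -13.024477273399778 [0.34913724 1.02235514 0.58955582]
```

View pics/ov2.png

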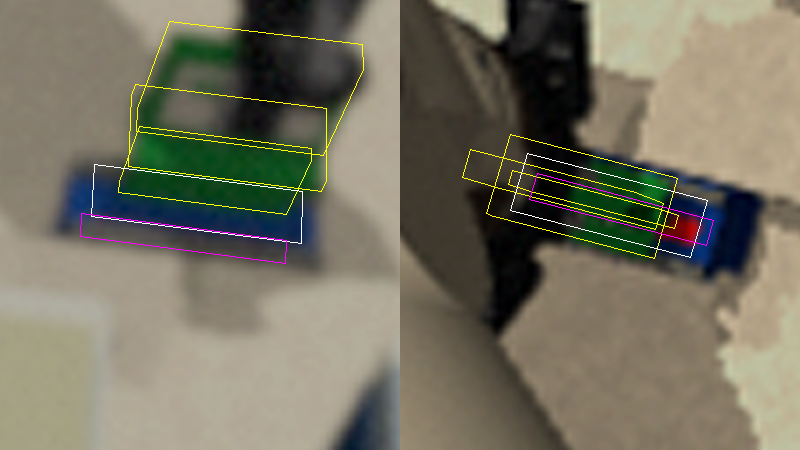

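```bash
python3 -m inch '[[[-0.2,2,-0.5],[0,0,0],3],[[-0.4,4,-0.8],[0,0,0],3],[[-0.4,6,-0.8],[0,0,0],3],[[-0.4,8,-0.8],[0,0,0],3],[[-0.4,8,-0.8],[0,0,0],3]]'; python3 -m inch '[[[0,2,0],[0,0,0],3],[[0,4,0],[0,0,0],3],[[0,6,0],[0,0,0],3],[[0,6,0],[0,0,0],3]]';python3 go.py .5058 .288 .117 -13
```

```text
time: 9.55
ee_pos: [0.5057, 0.2881, 0.1424]
tcp_rot: [-90.0, -0.1, -13.0]
wrist_force: [-0.5, -0.6, -0.9]
opening: 0.0092
time: 9.95
ee_pos: [0.5056, 0.288, 0.136]
tcp_rot: [-90.0, -0.0, -13.0]
wrist_force: [0.5, -0.1, -1.1]
opening: 0.0092
t 9.95 shift [ 0.2 19.   0.1] rot [-0.     -0.0005  0.0008] wf [ 0.5 -0.1 -1.1] open 9.2
```

```bash
for i in 1 ; do python3 -m inch '[[[0,1,0],[0,0,0],3],[[0,2,0],[0,0,0],3],[[0,3,0],[0,0,0],3],[[0,3,0],[0,0,0],3]]'; done; python3 -m inch '[[[0,1,0],[0,0,0],3],[[0,2,0],[0,0,0],3],[[0,3,0],[0,0,0],3],[[0,3,0],[0,0,0],3]]' | tail -4;  python3 -m inch '[[[0,1,0],[0,0,0],3],[[0,2,0],[0,0,0],3],[[0,2,0],[0,0,0],3]]'
```

```text
time: 10.35
ee_pos: [0.5055, 0.288, 0.1329]
tcp_rot: [-90.0, -0.0, -13.0]
wrist_force: [0.0, -0.3, -0.5]
opening: 0.0095
ee_pos: [0.5055, 0.2879, 0.1296]
tcp_rot: [-90.0, -0.0, -13.0]
wrist_force: [-0.1, -0.3, -1.4]
opening: 0.0089
time: 11.05
ee_pos: [0.5055, 0.288, 0.1279]
tcp_rot: [-90.0, -0.0, -13.0]
wrist_force: [-1.0, -0.4, 3.7]
opening: 0.0091
```

```bash
python3 -m inch '[[[0,1,0],[0,0,0],3],[[0,2,0],[0,0,0],3],[[0,3,0],[0,0,0],3],[[0,3,0],[0,0,0],3]]'; python3 -m inch '[[[0,1,0],[0,0,0],3],[[0,2,0],[0,0,0],3],[[0,3,0],[0,0,0],3],[[0,3,0],[0,0,0],3]]'; python3 -m inch '[[[0,1,0],[0,0,0],3],[[0,2,0],[0,0,0],3],[[0,2,0],[0,0,0],3]]'
```

```text
time: 11.45
ee_pos: [0.5055, 0.288, 0.125]
tcp_rot: [-90.0, -0.0, -13.0]
wrist_force: [-0.6, -0.9, 5.1]
opening: 0.0091
time: 11.85
ee_pos: [0.5056, 0.288, 0.1222]
tcp_rot: [-90.0, -0.1, -13.0]
wrist_force: [-0.6, -0.7, 6.0]
opening: 0.0088
time: 12.15
ee_pos: [0.5056, 0.288, 0.1205]
tcp_rot: [-90.0, -0.1, -13.0]
wrist_force: [-2.0, -1.1, 6.2]
opening: 0.0096
```

```bash
for i in 1 2; do :; done; python3 -m inch '[[[0,1,0],[0,0,0],3],[[0,1.5,0],[0,0,0],3],[[0,1.5,0],[0,0,0],3]]'; python3 -m inch '[[[0,0.5,0],[0,0,0],3],[[0,1,0],[0,0,0],3],[[0,1,0],[0,0,0],3]]'; python3 -m inch '[[[0,0.5,0],[0,0,0],3],[[0,0.8,0],[0,0,0],3],[[0,0.8,0],[0,0,0],3]]'
```

```text
time: 12.45
ee_pos: [0.5056, 0.288, 0.1194]
tcp_rot: [-90.0, -0.1, -13.0]
wrist_force: [-2.6, -1.5, 6.9]
opening: 0.0095
time: 12.75
ee_pos: [0.5056, 0.288, 0.1189]
tcp_rot: [-89.9, -0.1, -13.0]
wrist_force: [-2.9, -1.4, 7.0]
opening: 0.0089
time: 13.05
ee_pos: [0.5056, 0.288, 0.1187]
tcp_rot: [-89.9, -0.1, -13.0]
wrist_force: [-2.6, -1.8, 7.9]
opening: 0.0091
```

```bash
python3 -m inch '[[[-0.5,0.5,-0.5],[0,0,0],3],[[-0.8,1,-0.8],[0,0,0],3],[[-0.8,1.5,-0.8],[0,0,0],3],[[-0.8,1.5,-0.8],[0,0,0],3]]'; python3 -m inch '[[[0,1,0],[0,0,0],3],[[0,2,0],[0,0,0],3],[[0,2,0],[0,0,0],3],[[0,2,0],[0,0,0],3]]'
```

```text
time: 13.45
ee_pos: [0.5053, 0.2879, 0.1182]
tcp_rot: [-89.8, -0.2, -13.0]
wrist_force: [-0.9, 0.6, 9.1]
opening: 0.0093
time: 13.85
ee_pos: [0.5055, 0.288, 0.1176]
tcp_rot: [-89.8, -0.3, -13.0]
wrist_force: [-3.5, -1.6, 12.5]
opening: 0.0092
```

```bash
python3 -m inch '[[[-0.4,0.7,-0.3],[0,0,0],3],[[-0.7,1.2,-0.5],[0,0,0],3],[[-0.7,1.7,-0.5],[0,0,0],3],[[-0.7,1.7,-0.5],[0,0,0],3]]'; python3 -m inch '[[[0,0.8,0],[0,0,0],3],[[0,1.5,0],[0,0,0],3],[[0,1.5,0],[0,0,0],3],[[0,1.5,0],[0,0,0],3]]'
```

```text
time: 14.25
ee_pos: [0.5053, 0.288, 0.1175]
tcp_rot: [-89.7, -0.4, -13.0]
wrist_force: [-1.7, -0.5, 13.3]
opening: 0.0094
time: 14.65
ee_pos: [0.5054, 0.288, 0.1174]
tcp_rot: [-89.6, -0.5, -13.0]
wrist_force: [-3.2, -1.9, 13.0]
opening: 0.0095
```

```bash
python3 go.py .505 .2878 .1145 -13; python3 -c "
from workcell import bot;print(bot.get_obs()['torque'])"
```

```text
t 14.65 shift [-0.4  2.9 -0.3] rot [-0.0067 -0.0003  0.0082] wf [-3.2 -1.9 13. ] open 9.5
[-0.7015103   1.16281534  0.01167572]
```

```bash
python3 -m inch '[[[-0.4,1,-0.3],[-0.003,0,0.004],3],[[-0.4,2,-0.3],[-0.0067,0,0.008],3],[[-0.4,2.5,-0.3],[-0.0067,0,0.008],3],[[-0.4,2.5,-0.3],[-0.0067,0,0.008],3]]';python3 go.py .505 .2878 .1145 -13; python3 -c "
from workcell import bot;print(bot.get_obs()['torque'])"
```

```text
time: 15.05
ee_pos: [0.5056, 0.288, 0.1169]
tcp_rot: [-89.9, -0.1, -13.0]
wrist_force: [-2.2, -1.7, 16.2]
opening: 0.0092
t 15.05 shift [-0.5  2.4 -0.3] rot [-0.0016 -0.0004  0.0024] wf [-2.2 -1.7 16.2] open 9.2
[-0.52288618  0.79665315 -0.01009079]
```

```bash
python3 ov.py ov3.png -.001 -.047 .5058 .287
```

```text
scene crop origin px 410.0 135.85714285714286
top crop origin px 173.0 201.0
[0.50556977 0.28802075 0.11692507] -13.024737327419766 [-3.12669045 -2.14535531 15.65196628]
```

View pics/ov3.png

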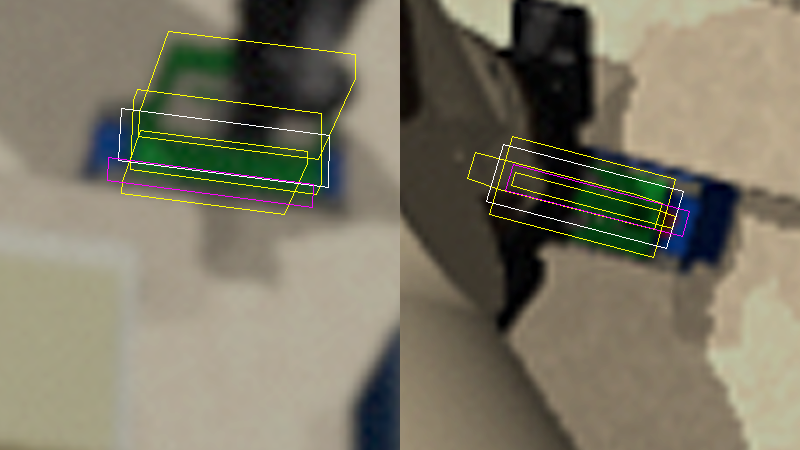

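```bash
python3 -c "
from workcell import bot
bot.job_done();o=bot.get_obs();print(o['time'],o['ee_pos'],o['wrist_force'],o['opening'])"
```

```text
the job is handed in; nothing more can be done
the job is handed in; nothing more can be done
```

I took the green holder out of its stand and pushed it down into the shelf's sprung pocket. I handed the job in at about 15.2 s with the gripper still holding it pressed home; no verdict came back.

**Force and seating:** The strip was first felt with the TCP at about z 0.128 m. The push then rose by roughly 0.5 N per mm. From about 0.118 m, 10 mm lower, it rose by about 5.5 N per mm, which matches the flange resting on the rubber rims. The last reading was about 16 N upward with the TCP at 0.117 m, so roughly 1.3 mm past home. No reading was above 16.2 N.

**Last picture:** The flange sits between the pocket's end cheeks, level with the pocket's top. I only saw the orange holder in the earlier pictures, where it was undisturbed. I never looked again at the flask and the tube rack, but the moves were planned clear of them.

**What disagreed:**
- The two cameras differed by about 3 mm on where the shelf is, so I used a compromise.
- My fit of the holder's pose in the gripper, from the scene camera, was poor (about 0.38 residual). I judged that by eye instead, as about 1 mm off centre along its width.
- A small sideways force of about 3–4 N and a slight wrist moment remained in the slot, even after I levelled the tool to within about 0.1°.

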